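Put the tag printer's battery on charge

ROBOT

A 7-joint arm with a two-finger parallel gripper is mounted at the origin on the work surface. World frame = base frame: x ahead of the robot, y to its left, z up, the work surface at z = 0. Lengths are in m, angles in rad, forces in N, time in s.
With the tool pointing down it reaches from about 0.425 to 1.025 m from the base axis. Payload 3.6 kg.
Tool frame: the origin (TCP) lies at the very end of the fingers, on their centre line; the grasp point (between the pads) lies 19 mm behind it (grasp_offset is the distance from the TCP to the grasp point, in m); x points along the fingers, z is the direction in which the jaws open and shut, and the axes are right-handed (so a half turn about x gives the same grasp; the last joint's range is limited). The gripper opens to 85 mm and grips with 20 to 120 N. Pads are 22 mm wide; open, the fingers measure 114 mm over their backs; the gripper's body (76 mm by 85 mm) begins 54 mm behind the grasp point. The pads swing forward as they close: fully open they stand 13 mm farther back than shut.
Start: joints at [1.006, 0.591, 0.048, 1.609, -0.033, 0.943, -0.034], TCP at [0.329, -0.646, 0.231] pointing down, gripper open.
Joint ranges: [-2.69, 2.69], [-0.47, 2.24], [-1.27, 1.36], [0.19, 2.51], [-1.53, 4.68], [0.08, 2.07], [-3.09, 3.09]. Speed limits (rad/s): [2.57, 2.57, 3.14, 3.14, 3.14, 3.14, 3.14].

INTERFACE

Orientations are given as a unit quaternion [x, y, z, w].
In Python, from plant import * gives the robot as it stands. The module is installed in compiled form; this text tells all that it offers.
- The arm moves only by the shell command python3 -m creep 'ROWS' [OPENING]. ROWS is JSON, a list of rows, each a list of 6 numbers: the shift along the tool's x, y, z in mm, then the turn, a rotation vector about the tool's x, y, z in rad. In form: [[tx, ty, tz, ax, ay, az], ...]. A call has 1 to 8 rows; each row shifts and turns the pose as measured when the row begins, along the tool's axes as they then stand; what a row does not reach is not made up. A row lasts 1/8 s, in which the tool goes at most 62.5 mm and 10.7 degrees, less where a joint would pass 70% of its speed; a pose out of reach is approached as far as the arm can. A call with a gripper value outside its range is refused whole. OPENING is the opening, from 0 (shut) to 1 (fully open), set as the call begins (- or left out, the last holds). The fingers move at their own pace and stop on an object; the grip force is fixed at half the most. Time passes only in rows, so rows that do not move let the fingers close. It gives the time, the measured TCP pose, the force and the opening at its end, in the units of the state.
- get_obs(): the state, without advancing time (a new reading comes with each control period).
- capture(name): name is "scene" or "top" or "wrist"; returns a dict with "img" (400x640x3 uint8, blue, green, red), "fx", "fy", "cx", "cy" (pixels), "world_to_cam" (4x4, takes a point from world to camera coordinates). Camera axes: x right, y down, z forward; pixel columns grow to the right and rows downward; lengths in m; the calibration is good to about 2 mm. The wrist camera is an equidistant fisheye: a pixel r from the principal point sees the ray r / f radians off the axis. A picture is of the moment at which its call begins. There is no depth.
- finish_job(): hands the job in, once; it reports no verdict.
Trained networks look in a picture, given as the dict that the camera call returned (one of the last four; its "shot" number tells which), for a name from the list of things; names that differ only in an ending like _2 or _b are one class to them, and where a whole thing is asked for, a point or a joint stands for the part that bears it (a point fixed in the world has none). Each returns a list of dicts, best first, with "confidence" (0 to 1); they miss things now and then, are a little off and sometimes report something else, mostly with a low value. They report only what shows in the picture. A call takes as long as a camera call. They do not tell look-alikes from the thing itself.
- silhouettes(picture, name): "mask" (400x640 bool, what is visible of it).
- spot_point(picture, name): "at" ([x, y, z] in m, in world coordinates, good to about 4 mm: a listed point, or the origin of a listed thing).
The state is a dict: "time": time; "qpos": joint angles; "qd": joint speeds; "tau": joint torques, N m; "tcp_pos": TCP position; "orientation": TCP orientation; "ft_force": force on the tool from outside, world axes, zero at the start; "torque": the same for the moment, N m; "opening": finger opening in m.
Only numpy, scipy, OpenCV 4.12 (cv2) and the standard library are available. Lean on these libraries where they do the work, as an engineer would, in place of code of your own. Each camera call takes 0.05 s, during which the arm holds its last target.

TASK

The tag printer's battery is flat: pinch its snap tab in, lift the pack out of the printer, and put it upright in the empty bay of the desk charger, its tab on the same side as that of the pack already charging there. Press it home until the tab snaps out and latches it, and let go. Be gentle and go by feel: do not wrench the pack against its catch or ram it into the charger, and do not disturb the other things on the table.

Things in the scene. Friction and masses are not known exactly. Their poses are not given: they have to be found in the camera images.
- pack: the battery pack: upright black block, 42 (its x) by 30 (y) by 76 mm high, 0.2 kg, lower edges bevelled; origin at its centre, z up. It starts latched in the printer, centre 50 mm above the table, its top 36 mm standing out of the bay. The grey snap tab is on its +y face, a fixed ridged grip on its -y face. It may shift up to 4 mm up or down in the fingers when squeezed, unseen: go by feel.
- grip_mid (a point): the middle of the pack's head, 23 mm above the pack's centre, turning with it: between tab pad and fixed grip, which are 18 and 24 mm wide and reach from 11 mm below to 11 mm above this height. Pinch both along the pack's y: 44 mm apart with the tab out, 37 mm (evenly either side) with it pressed in.
- tab (a joint): the pack's sprung snap tab, rad: 0 sprung out, 0.12 pressed fully in (1 to 6 N at its pad). A grey strip hinged near the pack's foot, leaning outward at its top. Its hook, 2 mm below the pack's centre, sits under a lip in the bay and clears it only when pressed fully in. The hook is sloped below: push the pack down from above (4 to 13 N) and the tab snaps past the lip; the push then eases.
- printer: the mobile tag printer, fixed: origin on the table under the centre of its battery bay, z up. Flat grey deck, 52 mm high, round the bay (x -33 to 33, y -59 to 59 mm); black roll compartment 84 mm high at x -33 to -148 mm. The pack stands in the bay with its axes along the printer's. More than 40 N between pack and printer damages the catch.
- printer_bay (a point): centre of the printer's bay mouth, 52 mm above the table, axes as the printer's. The bay is 44 by 32 mm, 42 mm deep, lip for the tab at +y. Sprung contacts on its floor push the pack up with 3 to 6 N.
- charger: the black desk charger, fixed, case 52 mm high (x -106 to 36, y -42 to 42 mm): origin on the table under the centre of its empty bay, z up. A second pack on charge, fixed, stands at x = -66 mm, its top 88 mm above the table. The pack goes in with its axes along the charger's (tab at +y). More than 30 N between pack and charger does damage (45 N while the tab is part-way past the lip).
- charger_bay (a point): where the empty bay's axis meets the level of the case top, 52 mm above the table, axes as the charger's. The bay is a grey pocket, 44 by 32 mm, 42 mm deep, 2.5 mm bevels, lip for the tab at +y. It is height-adjustable on a stiff slide and its rim stands 0 to 10 mm (h) above the case, not measured. Pack centre above the table: 53 + h resting unlatched, 48 + h at the rigid stop, 50 + h latched.
- charger_contacts (a joint): travel of the sprung contact block in the bottom of the empty bay, m: 0 free, 0.005 at its rigid stop; about 0.003 under a latched pack, 0 under one that only rests on it. It takes 3 N rising to 6 N. 30 by 20 mm, its top 5 mm above the bay's floor when free.
- watch_gold: a gilt wrist watch on a black stand, 62 by 54 mm, 105 mm high; leave alone. Origin at the centre of its underside.
- watch_steel: a steel wrist watch on a black stand, 62 by 54 mm, 105 mm high; leave alone. Origin at the centre of its underside.
- ring_box: an open black ring box, 60 by 52 mm, 70 mm high with its raised lid; leave alone. Origin at the centre of its underside.
- phone: a black phone lying flat, 146 by 71 by 9 mm; leave alone. Origin at the centre of its underside.
- bangle: a plain bangle lying flat, 68 mm across, 8 mm high; leave alone. Origin at the centre of its underside.
- tag_roll: a roll of paper tags standing on end, 62 mm across, 44 mm high; leave alone. Origin at the centre of its underside.
- loupe: a small black eye loupe, 38 mm across, 30 mm high; leave alone. Origin at the centre of its underside.
- scale: a pocket scale, 90 by 130 mm, 23 mm high; leave alone. Origin at the centre of its underside.
Things that resemble listed ones, but are neither listed nor needed, are in the scene too. What is shaped like the pack but blue is not meant.

How it is judged:
By the outcome, as a careful person would: the job done as asked, in the order asked, and still so for the second after the job is handed in, with the robot touching nothing.
It also fails if it takes over 61 s, if anything falls off the work surface, if the arm or the gripper's body presses on something with over 40 N, if the wrist force passes 120 N, or if a joint passes its speed limit or range.

## Working session

There is one attempt and no reset: what is moved stays moved. The work goes in short steps, Python scripts to look and compute and a shell command to move; the robot and the scene stay as the last step left them, time stands still between calls to the robot, and variables do not carry over. Pictures are saved under pics/ and viewed, and the job is handed in when it is done.

```bash
mkdir -p pics; cat > h.py <<'E'
import numpy as np, cv2
from plant import *
from scipy.spatial.transform import Rotation as R
def proj(c,p):
    p=np.atleast_2d(p); q=(c["world_to_cam"]@np.c_[p,np.ones(len(p))].T)[:3]
    return np.c_[c["fx"]*q[0]/q[2]+c["cx"],c["fy"]*q[1]/q[2]+c["cy"]]
def ray(c,u,v):
    T=np.linalg.inv(c["world_to_cam"]); d=T[:3,:3]@np.array([(u-c["cx"])/c["fx"],(v-c["cy"])/c["fy"],1]); return T[:3,3],d
def atz(c,u,v,z):
    o,d=ray(c,u,v); return o+d*(z-o[2])/d[2]
E
python3 - <<'E'
from h import *
o=get_obs(); print({k:np.round(v,3) for k,v in o.items()})
print(R.from_quat(o['orientation']).as_matrix().round(3))
for n in ("scene","top"):
    c=capture(n); cv2.imwrite(f"pics/{n}0.png",c["img"]); print(n,c["fx"],c["world_to_cam"].round(3).tolist())
    for k in ("pack","grip_mid","printer","printer_bay","charger","charger_bay"):
        print(k,[(d["at"].round(3).tolist() if hasattr(d["at"],"round") else np.round(d["at"],3).tolist(),round(d["confidence"],2),proj(c,d["at"]).round(0).tolist()) for d in spot_point(c,k)])
E
```

```text
{'time': np.float64(0.0), 'qpos': array([ 1.006,  0.592,  0.048,  1.61 , -0.033,  0.943, -0.034]), 'qd': array([-0.   , -0.002,  0.   , -0.001,  0.   , -0.   , -0.002]), 'tau': array([-0.0000e+00, -5.4869e+01,  1.5470e+00, -1.9813e+01,  9.0000e-03,
        9.0000e-03, -0.0000e+00]), 'tcp_pos': array([ 0.328, -0.645,  0.23 ]), 'orientation': array([ 0.37 ,  0.604, -0.369,  0.602]), 'ft_force': array([-0.366,  0.174,  0.18 ]), 'torque': array([-0.007, -0.014,  0.025]), 'opening': np.float64(0.086)}
[[-0.001  0.891  0.454]
 [ 0.002  0.454 -0.891]
 [-1.    -0.    -0.002]]
scene 380.8522078494271 [[0.193, 0.981, -0.015, -0.129], [0.718, -0.152, -0.68, -0.333], [-0.669, 0.12, -0.733, 1.35], [0.0, 0.0, 0.0, 1.0]]
pack [([0.53, -0.176, 0.053], 0.94, [[236.0, 220.0]]), ([0.468, -0.328, 0.037], 0.93, [[175.0, 215.0]]), ([0.309, -0.236, 0.034], 0.82, [[212.0, 170.0]]), ([0.686, -0.222, 0.037], 0.81, [[220.0, 281.0]]), ([0.567, -0.308, 0.043], 0.75, [[181.0, 243.0]])]
grip_mid [([0.469, -0.328, 0.06], 0.89, [[173.0, 209.0]]), ([0.299, -0.242, 0.059], 0.76, [[208.0, 161.0]]), ([0.686, -0.218, 0.0
[... 658 characters left out ...]
0]]), ([0.574, -0.309, 0.039], 0.6, [[444.0, 181.0]]), ([0.304, -0.24, 0.038], 0.56, [[421.0, 281.0]])]
grip_mid [([0.465, -0.321, 0.065], 0.83, [[453.0, 221.0]]), ([0.571, -0.308, 0.062], 0.78, [[446.0, 182.0]]), ([0.687, -0.215, 0.058], 0.78, [[411.0, 140.0]]), ([0.717, 0.172, -0.0], 0.68, [[273.0, 134.0]]), ([0.304, -0.241, 0.061], 0.67, [[423.0, 282.0]]), ([0.532, -0.173, 0.075], 0.54, [[397.0, 195.0]])]
printer [([0.53, -0.177, -0.004], 0.9, [[393.0, 199.0]]), ([0.685, -0.354, -0.001], 0.4, [[455.0, 145.0]])]
printer_bay [([0.53, -0.176, 0.053], 0.73, [[397.0, 197.0]])]
charger [([0.502, 0.223, -0.0], 0.57, [[254.0, 208.0]])]
charger_bay [([0.502, 0.227, 0.055], 0.76, [[249.0, 207.0]])]
```

View pics/scene0.png

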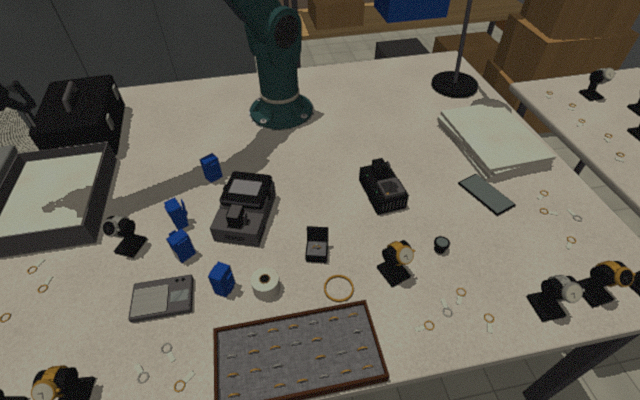

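View pics/top0.png

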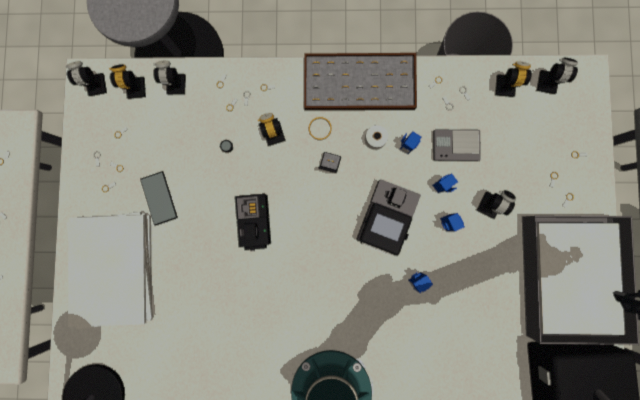

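```bash
python3 - <<'E'
import cv2,numpy as np
a=cv2.imread("pics/scene0.png");b=cv2.imread("pics/top0.png")
def cr(i,x,y,w=100,h=75): return cv2.resize(i[y:y+h,x:x+w],(400,300),interpolation=cv2.INTER_CUBIC)
cv2.imwrite("pics/crops0.png",np.vstack([np.hstack([cr(a,185,180),cr(a,340,150)]),np.hstack([cr(b,350,160),cr(b,200,170)])]))
E
```

```text
(no output)
```

View pics/crops0.png

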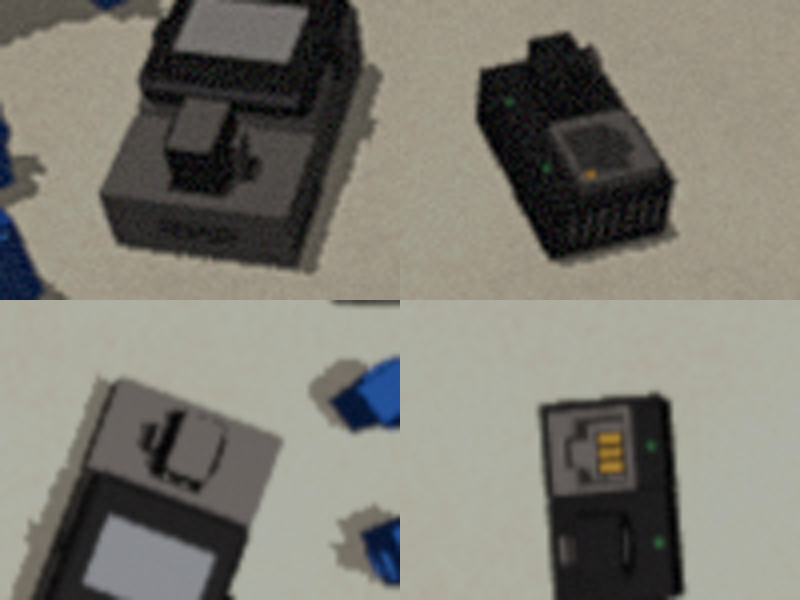

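The pictures show the printer at scene (245,205) and top (390,215), with the one black pack in its bay at scene (236,214) and top (397,195). The four blue blocks at top (411,142), (446,182), (453,221) and (421,281) are look-alikes. The pack's tab is on the left (world +y). The charger is at top (252,220): its empty grey bay is at (249,207) and the charging pack below it has its tab on the left too. Next I fit the yaw and position.

```bash
cat > fit.py <<'E'
from h import *
from scipy.optimize import minimize
def hull(c,boxes,p):
    m=np.zeros((1600,2560),np.uint8); cs,sn=np.cos(p[2]),np.sin(p[2])
    for x0,x1,y0,y1,z0,z1 in boxes:
        P=np.array([[x,y,z] for x in(x0,x1) for y in(y0,y1) for z in(z0,z1)])/1000
        W=np.c_[p[0]+cs*P[:,0]-sn*P[:,1],p[1]+sn*P[:,0]+cs*P[:,1],P[:,2]]
        h=cv2.convexHull(np.float32(proj(c,W)*4+1.5)); cv2.fillConvexPoly(m,np.int32(h.round()),255)
    return cv2.resize(m,(640,400),interpolation=cv2.INTER_AREA)/255.
PR=[(-33,33,-59,59,0,52),(-148,-33,-59,59,0,84),(-21,21,-15,15,50,88)]
CH=[(-106,36,-42,42,0,52),(-87,-45,-15,15,50,88)]
def fit(views,boxes,p0):
    def f(q):
        p=q/np.array([1000,1000,200]); return sum((np.abs(hull(c,boxes,p)-m)).sum() for c,m in views)
    q0=np.array(p0)*[1000,1000,200]
    s=np.vstack([q0]+[q0+d for d in np.diag([6,6,16])])
    r=minimize(f,q0,method="Nelder-Mead",options=dict(initial_simplex=s,xatol=.05,fatol=.5))
    return r.x/[1000,1000,200],r.fun
E
python3 - <<'E'
from fit import *
V={"printer":[],"charger":[]}
out={}
for n in("scene","top"):
    c=capture(n)
    for k in V:
        s=silhouettes(c,k); m=s[0]["mask"]; 
        if k=="printer": 
            for d in silhouettes(c,"pack"):
                u=np.argwhere(d["mask"]).mean(0)
                if np.hypot(*(u[::-1]-proj(c,[.53,-.176,.06])[0]))<12: m=m|d["mask"]
        print(n,k,s[0]["confidence"],m.sum()); V[k].append((c,m.astype(float)))
for k,b,p in(("printer",PR,[.531,-.176,-.3]),("charger",CH,[.502,.223,.07])):
    for vs in (V[k],V[k][:1],V[k][1:]):
        print(k,*[x.round(4) for x in fit(vs,b,p)])
E
```

```text
scene printer 0.75 3639
scene charger 0.67 1895
top printer 0.87 2957
top charger 0.71 1843
printer [ 0.5306 -0.1732 -0.3577] 689.7961
printer [ 0.5343 -0.174  -0.3513] 300.8353
printer [ 0.5269 -0.1732 -0.3742] 262.5882
charger [0.5001 0.2242 0.0846] 296.502
charger [0.5057 0.224  0.0783] 68.9176
charger [0.4974 0.2235 0.0862] 140.9529
```

```bash
cat > plan.py <<'E'
from h import *
def tgt(yawy): # x down, z along angle yawy
    z=np.array([np.cos(yawy),np.sin(yawy),0]); x=np.array([0,0,-1.]); return np.c_[x,np.cross(z,x),z]
def rows(p,yawy,n):
    o=get_obs(); P=np.array(o['tcp_pos']); M=R.from_quat(o['orientation']).as_matrix(); T=tgt(yawy)
    rv=R.from_matrix(M.T@T).as_rotvec(); dp=(np.array(p)-P)/n
    print("t",round(float(o['time']),2),"P",P.round(4),"total dist mm",round(1000*np.linalg.norm(dp*n)),"rot",rv.round(3),"F",np.round(o['ft_force'],1),"open",round(float(o['opening']),4))
    out=[]
    for i in range(n):
        Mi=M@R.from_rotvec(rv*i/n).as_matrix(); out.append([*(1000*Mi.T@dp).round(1).tolist(),*(rv/n).round(3).tolist()])
    print(out)
E
python3 -c "
from plan import *
a=np.deg2rad(-110.5)
rows([.531,-.175,.22],a,11)"
```

```text
t 1.1 P [ 0.3289 -0.6461  0.2313] total dist mm 513 rot [0.829 0.    0.   ] F [ 0.3 -0.3 -0.5] open 0.0855
[[1.0, 35.8, -29.8, 0.075, 0.0, 0.0], [1.0, 33.5, -32.4, 0.075, 0.0, 0.0], [1.0, 30.9, -34.9, 0.075, 0.0, 0.0], [1.0, 28.2, -37.1, 0.075, 0.0, 0.0], [1.0, 25.3, -39.1, 0.075, 0.0, 0.0], [1.0, 22.3, -40.9, 0.075, 0.0, 0.0], [1.0, 19.2, -42.5, 0.075, 0.0, 0.0], [1.0, 15.9, -43.8, 0.075, 0.0, 0.0], [1.0, 12.6, -44.9, 0.075, 0.0, 0.0], [1.0, 9.2, -45.7, 0.075, 0.0, 0.0], [1.0, 5.7, -46.3, 0.075, 0.0, 0.0]]
```

```bash
python3 -m creep '[[1,36,-30,0.08,0,0],[1,34,-32,0.08,0,0],[1,31,-35,0.08,0,0],[1,28,-37,0.08,0,0],[1,25,-39,0.08,0,0],[1,22,-41,0.08,0,0],[1,19,-42,0.08,0,0],[1,16,-44,0.08,0,0]]' 
python3 -c "
from plan import *
a=np.deg2rad(-110.5)
rows([.531,-.175,.22],a,4)"
```

```text
time: 2.1
tcp_pos: [0.4879, -0.3048, 0.2231]
orientation: [-0.547, -0.445, 0.548, -0.45]
ft_force: [1.4, 0.3, 0.6]
opening: 0.0854
t 2.1 P [ 0.4879 -0.3048  0.2231] total dist mm 137 rot [ 0.157  0.005 -0.004] F [1.4 0.3 0.6] open 0.0854
[[0.6, 4.1, -33.9, 0.039, 0.001, -0.001], [0.7, 2.8, -34.1, 0.039, 0.001, -0.001], [0.7, 1.4, -34.2, 0.039, 0.001, -0.001], [0.7, 0.1, -34.2, 0.039, 0.001, -0.001]]
```

```bash
python3 -m creep '[[1,4,-34,0.04,0,0],[1,3,-34,0.04,0,0],[1,2,-34,0.04,0,0],[1,0,-34,0.04,0,0],[0,0,0,0,0,0]]' 0.8
python3 - <<'E'
from plan import *
rows([.531,-.175,.22],np.deg2rad(-110.5),2)
c=capture("wrist"); cv2.imwrite("pics/w1.png",c["img"]); print(c["fx"],c["cx"],c["cy"],c["world_to_cam"].round(4).tolist())
for k in("grip_mid","pack","printer_bay"): print(k,[(np.round(d["at"],4).tolist(),round(d["confidence"],2)) for d in spot_point(c,k)])
E
```

```text
time: 2.72
tcp_pos: [0.5366, -0.1656, 0.2194]
orientation: [0.582, 0.401, -0.58, 0.406]
ft_force: [-0.3, -0.7, 0.3]
opening: 0.068
t 2.73 P [ 0.5366 -0.1656  0.2194] total dist mm 11 rot [ 0.002  0.002 -0.008] F [-0.3 -0.7  0.3] open 0.068
[[-0.3, -1.0, 5.4, 0.001, 0.001, -0.004], [-0.3, -1.0, 5.4, 0.001, 0.001, -0.004]]
309.70691628693146 318.9325439245451 201.32142332857802 [[-0.3494, -0.937, 0.0011, 0.032], [-0.904, 0.3374, 0.2627, 0.5107], [-0.2465, 0.0908, -0.9649, 0.5158], [0.0, 0.0, 0.0, 1.0]]
grip_mid [([0.6836, -0.2185, 0.0625], 0.97), ([0.5297, -0.1748, 0.0748], 0.92), ([0.4645, -0.3219, 0.0581], 0.6), ([0.3035, -0.2344, 0.0576], 0.4)]
pack [([0.683, -0.2142, 0.0425], 0.78), ([0.5693, -0.3134, 0.0363], 0.72), ([0.4644, -0.3308, 0.0374], 0.66), ([0.5349, -0.1793, 0.0496], 0.58)]
printer_bay []
```

View pics/w1.png

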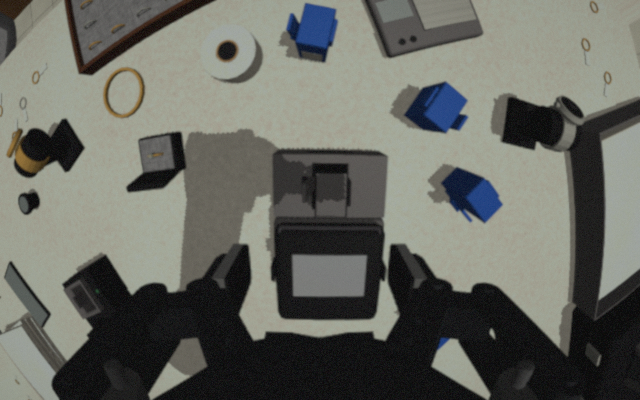

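The wrist view shows the deck square in the image at (273-387, 150-220), with the black pack's top at about (331,188) and its tab on the left at (307,185). An enlarged crop will give precise edges.

```bash
python3 - <<'E'
import cv2
a=cv2.imread("pics/w1.png")[140:235,262:402]
cv2.imwrite("pics/w1c.png",cv2.resize(cv2.convertScaleAbs(a,alpha=2.5),None,fx=5.5,fy=5.5,interpolation=cv2.INTER_CUBIC))
E
```

```text
(no output)
```

View pics/w1c.png

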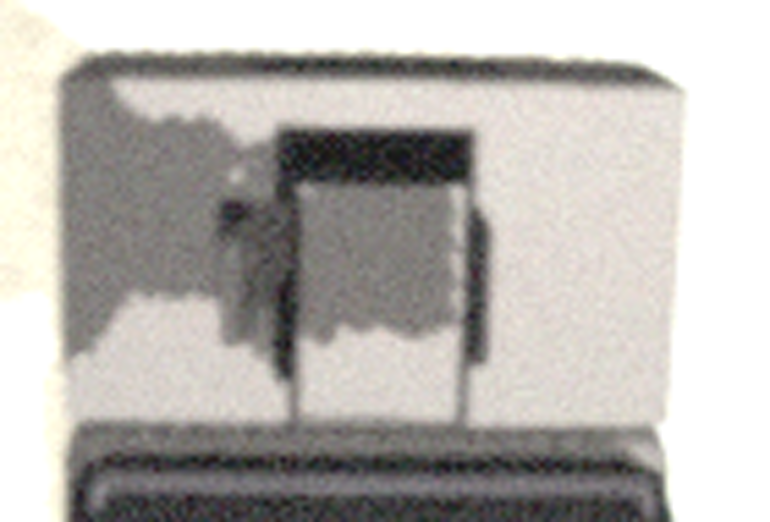

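```bash
cat >> h.py <<'E'
def fatz(c,u,v,z):
    a=np.array([u-c["cx"],v-c["cy"]]); r=np.hypot(*a); th=r/c["fx"]
    d=np.array([*(np.sin(th)*a/r),np.cos(th)]); T=np.linalg.inv(c["world_to_cam"]); d=T[:3,:3]@d; o=T[:3,3]
    return o+d*(z-o[2])/d[2]
E
python3 - <<'E'
from h import *
c=capture("wrist")
q=lambda x,y,z: fatz(c,262+(x+.5)/5.5-.5,140+(y+.5)/5.5-.5,z)
D={"dFL":(70,80,.052),"dFR":(682,90,.052),"pFL":(295,183,.088),"pFR":(468,185,.088),"baseL":(282,130,.052),"baseR":(472,130,.052)}
P={k:q(*v) for k,v in D.items()}
for a,b,half,nm in(("dFL","dFR",.033,"deck"),("pFL","pFR",.021,"packtop"),("baseL","baseR",.021,"base")):
    d=P[a]-P[b]; L=np.hypot(*d[:2]); y=d/L; yaw=np.arctan2(-y[0],y[1]); x=np.array([np.cos(yaw),np.sin(yaw),0])
    print(nm,P[a].round(4),P[b].round(4),"len",L.round(4),"yaw",yaw.round(3),"centre",((P[a]+P[b])/2-half*x).round(4))
E
```

```text
deck [ 0.5811 -0.1409  0.052 ] [ 0.539  -0.2465  0.052 ] len 0.1137 yaw -0.378 centre [ 0.5294 -0.1815  0.052 ]
packtop [ 0.5537 -0.1752  0.088 ] [ 0.5433 -0.2017  0.088 ] len 0.0285 yaw -0.375 centre [ 0.529  -0.1808  0.088 ]
base [ 0.5581 -0.174   0.052 ] [ 0.5456 -0.2068  0.052 ] len 0.0351 yaw -0.363 centre [ 0.5322 -0.183   0.052 ]
```

```bash
python3 - <<'E'
from h import *
print(get_obs()["tcp_pos"])
c={"fx":309.70691628693146,"cx":318.9325439245451,"cy":201.32142332857802,"world_to_cam":np.array([[-0.3494, -0.937, 0.0011, 0.032], [-0.904, 0.3374, 0.2627, 0.5107], [-0.2465, 0.0908, -0.9649, 0.5158], [0.0, 0.0, 0.0, 1.0]])}
q=lambda x,y,z: fatz(c,262+(x+.5)/5.5-.5,140+(y+.5)/5.5-.5,z)
D={"dFL":(70,80,.052),"dFR":(682,90,.052),"pFL":(295,183,.088),"pFR":(468,185,.088),"baseL":(282,130,.052),"baseR":(472,130,.052)}
P={k:q(*v) for k,v in D.items()}
for a,b,half,nm in(("dFL","dFR",.033,"deck"),("pFL","pFR",.021,"packtop"),("baseL","baseR",.021,"base")):
    d=P[a]-P[b]; L=np.hypot(*d[:2]); y=d/L; yaw=np.arctan2(-y[0],y[1]); x=np.array([np.cos(yaw),np.sin(yaw),0])
    print(nm,"len",L.round(4),"yaw",yaw.round(3),"centre",((P[a]+P[b])/2-half*x).round(4))
E
```

```text
[ 0.53468975 -0.17105818  0.21955199]
deck len 0.1136 yaw -0.37 centre [ 0.5314 -0.1758  0.052 ]
packtop len 0.0284 yaw -0.366 centre [ 0.531  -0.1751  0.088 ]
base len 0.0351 yaw -0.354 centre [ 0.5343 -0.1772  0.052 ]
```

```bash
python3 -c "
from plan import *
rows([.531,-.1755,.11],np.deg2rad(-110.8),4)"
```

```text
t 2.98 P [ 0.5347 -0.1711  0.2196] total dist mm 110 rot [-0.002  0.004 -0.008] F [-0.1 -1.3 -0. ] open 0.0683
[[27.4, -0.7, 1.3, -0.0, 0.001, -0.002], [27.4, -0.6, 1.3, -0.0, 0.001, -0.002], [27.4, -0.6, 1.3, -0.0, 0.001, -0.002], [27.4, -0.5, 1.3, -0.0, 0.001, -0.002]]
```

```bash
python3 -m creep '[[27,-1,1.3,0,0,-0.002],[27,-1,1.3,0,0,-0.002],[27,-0.5,1.3,0,0,-0.002],[25,-0.5,1.3,0,0,-0.002],[0,0,0,0,0,0],[0,0,0,0,0,0]]'
python3 -c "
from plan import *
rows([.531,-.1755,.054],np.deg2rad(-110.8),4)"
```

```text
time: 3.72
tcp_pos: [0.5301, -0.185, 0.1132]
orientation: [-0.584, -0.394, 0.586, -0.4]
ft_force: [-0.1, 0.4, 0.5]
opening: 0.0683
t 3.73 P [ 0.5301 -0.185   0.1132] total dist mm 60 rot [-0.015  0.006 -0.006] F [-0.1  0.4  0.5] open 0.0683
[[14.8, -0.8, -2.4, -0.004, 0.002, -0.002], [14.8, -0.7, -2.4, -0.004, 0.002, -0.002], [14.8, -0.7, -2.3, -0.004, 0.002, -0.002], [14.8, -0.7, -2.3, -0.004, 0.002, -0.002]]
```

```bash
python3 -m creep '[[0,-3,-9.5,-0.015,0.006,-0.006],[0,0,0,0,0,0],[0,0,0,0,0,0]]'
python3 -c "
from plan import *
rows([.531,-.1755,.054],np.deg2rad(-110.8),4)"
```

```text
time: 4.1
tcp_pos: [0.5325, -0.1748, 0.1156]
orientation: [0.583, 0.401, -0.581, 0.403]
ft_force: [0.1, -0.9, -0.4]
opening: 0.0681
t 4.1 P [ 0.5325 -0.1748  0.1156] total dist mm 62 rot [ 0.002 -0.001 -0.004] F [ 0.1 -0.9 -0.4] open 0.0681
[[15.4, -0.4, 0.3, 0.0, -0.0, -0.001], [15.4, -0.3, 0.3, 0.0, -0.0, -0.001], [15.4, -0.3, 0.3, 0.0, -0.0, -0.001], [15.4, -0.3, 0.3, 0.0, -0.0, -0.001]]
```

```bash
python3 -m creep '[[14,-0.5,0.3,0,0,0],[14,-0.5,0.3,0,0,-0.002],[12,-0.5,0.3,0,0,-0.002],[8,0,0,0,0,0],[0,0,0,0,0,0],[0,0,0,0,0,0]]'
python3 - <<'E'
from plan import *
rows([.531,-.1755,.054],np.deg2rad(-110.8),2)
c=capture("wrist"); cv2.imwrite("pics/w2.png",cv2.resize(cv2.convertScaleAbs(c["img"][150:400,180:460],alpha=2.5),None,fx=2.4,fy=2.4,interpolation=cv2.INTER_CUBIC))
print(get_obs()["tcp_pos"])
E
```

```text
time: 4.85
tcp_pos: [0.5303, -0.1751, 0.0633]
orientation: [-0.582, -0.403, 0.582, -0.401]
ft_force: [0.2, 0.2, -0.0]
opening: 0.068
t 4.85 P [ 0.5303 -0.1751  0.0633] total dist mm 9 rot [ 0.001 -0.     0.002] F [ 0.2  0.2 -0. ] open 0.068
[[4.7, 0.4, 0.1, 0.001, -0.0, 0.001], [4.7, 0.4, 0.1, 0.001, -0.0, 0.001]]
[ 0.53026363 -0.17506223  0.0633992 ]
```

View pics/w2.png

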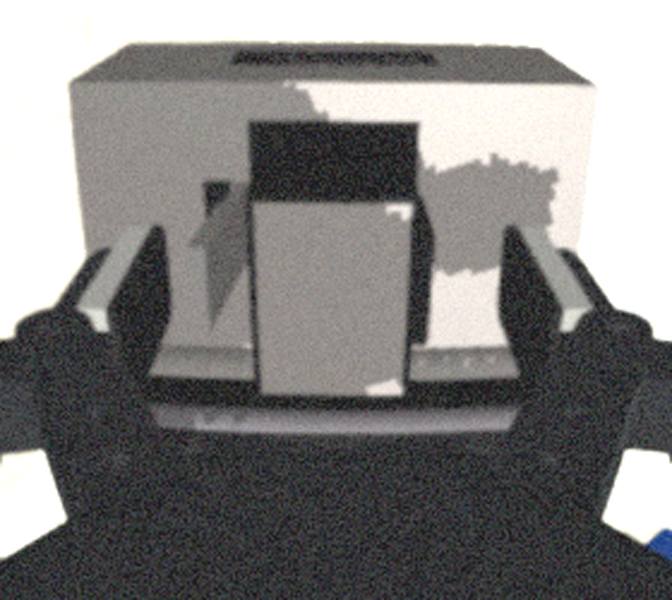

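The view shows the pack's top centred (mid x about 332) between the fingers (mid about 334). The tab is on the left at (225,240). I continue down.

```bash
python3 -m creep '[[5,0.4,0,0,0,0],[4.5,0.4,0,0,0,0],[0,0,0,0,0,0]]'
python3 -m creep '[[0,0,0,0,0,0],[0,0,0,0,0,0],[0,0,0,0,0,0]]' 0.56
```

```text
time: 5.28
tcp_pos: [0.5317, -0.1754, 0.054]
orientation: [0.582, 0.402, -0.582, 0.402]
ft_force: [-0.1, -0.8, -0.4]
opening: 0.0681
time: 5.65
tcp_pos: [0.5322, -0.1746, 0.0543]
orientation: [0.582, 0.402, -0.581, 0.402]
ft_force: [0.6, 0.1, -0.8]
opening: 0.048
```

```bash
python3 -m creep '[[0,0,0,0,0,0],[0,0,0,0,0,0]]' 0.51
python3 -m creep '[[0,0,0,0,0,0],[0,0,0,0,0,0]]' 0.48
python3 -m creep '[[0,0,0,0,0,0],[0,0,0,0,0,0]]' 0.46
python3 -m creep '[[0,0,0,0,0,0],[0,0,0,0,0,0]]' 0.445
```

```text
time: 5.9
tcp_pos: [0.5325, -0.174, 0.0545]
orientation: [0.582, 0.403, -0.581, 0.402]
ft_force: [0.1, 1.2, 0.4]
opening: 0.0439
time: 6.15
tcp_pos: [0.5326, -0.1739, 0.0546]
orientation: [0.582, 0.403, -0.581, 0.402]
ft_force: [0.1, 1.3, 1.3]
opening: 0.0411
time: 6.4
tcp_pos: [0.5324, -0.175, 0.0549]
orientation: [0.582, 0.402, -0.581, 0.402]
ft_force: [0.6, 1.3, 2.2]
opening: 0.0392
time: 6.65
tcp_pos: [0.5323, -0.1754, 0.055]
orientation: [0.582, 0.402, -0.581, 0.402]
ft_force: [-0.1, 0.3, 2.1]
opening: 0.038
```

```bash
python3 -m creep '[[0,0,0,0,0,0],[0,0,0,0,0,0]]' 0.42
python3 -m creep '[[0,0,0,0,0,0],[0,0,0,0,0,0]]' 0.3
```

```text
time: 6.9
tcp_pos: [0.5322, -0.1757, 0.055]
orientation: [0.582, 0.402, -0.581, 0.402]
ft_force: [-0.0, 0.4, 2.1]
opening: 0.0362
time: 7.15
tcp_pos: [0.5321, -0.1761, 0.0551]
orientation: [0.582, 0.401, -0.581, 0.402]
ft_force: [-0.5, 0.3, 3.1]
opening: 0.033
```

```bash
python3 -m creep '[[0,0,0,0,0,0]]'
python3 - <<'E'
from plan import *
c=capture("wrist"); cv2.imwrite("pics/w3.png",cv2.resize(cv2.convertScaleAbs(c["img"][150:400,180:460],alpha=2.5),None,fx=2.4,fy=2.4,interpolation=cv2.INTER_CUBIC))
o=get_obs();print(o["tcp_pos"],o["opening"],o["ft_force"],o["torque"])
E
```

```text
time: 7.28
tcp_pos: [0.5321, -0.1761, 0.0551]
orientation: [0.582, 0.401, -0.581, 0.402]
ft_force: [-0.9, -1.7, 2.6]
opening: 0.0332
[ 0.53211463 -0.17615247  0.05511386] 0.03287133020446786 [ 0.10799558 -0.13679237  3.44107058] [-0.06278767  0.12467395 -0.01636502]
```

View pics/w3.png

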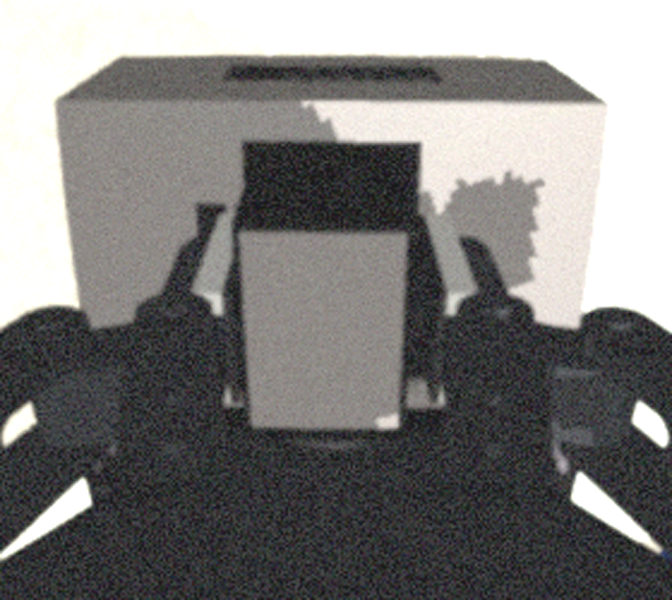

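Both pads are on the pack's head (left at x 240, right at 410), and the opening has settled at 33 mm. I lift gently and watch the force.

```bash
python3 -m creep '[[-2,0,0,0,0,0],[-1.5,0,0,0,0,0]]'
python3 -m creep '[[-2,0,0,0,0,0],[-2,0,0,0,0,0]]'
```

```text
time: 7.58
tcp_pos: [0.532, -0.176, 0.0583]
orientation: [0.582, 0.402, -0.581, 0.402]
ft_force: [0.5, 0.1, -2.5]
opening: 0.0332
time: 7.82
tcp_pos: [0.5312, -0.1756, 0.0619]
orientation: [-0.582, -0.402, 0.582, -0.402]
ft_force: [0.4, -0.6, -1.9]
opening: 0.0332
```

The force is just the pack's weight, about 2 N, so the catch is clear. I lift straight out.

```bash
python3 -m creep '[[-5,0,0,0,0,0],[-8,0,0,0,0,0],[-10,0,0,0,0,0],[-12,0,0,0,0,0]]'
python3 -m creep '[[-20,0,0,0,0,0],[-30,0,0,0,0,0],[-30,0,0,0,0,0],[-20,0,0,0,0,0],[0,0,0,0,0,0],[0,0,0,0,0,0]]'
python3 - <<'E'
from plan import *
rows([.502,.224,.20],np.deg2rad(90+4.75-180),11)
for n in("scene","top"):
    c=capture(n); 
    for k in("charger_bay","charger","grip_mid"): print(n,k,[(np.round(d["at"],4).tolist(),round(d["confidence"],2)) for d in spot_point(c,k)])
E
```

```text
time: 8.32
tcp_pos: [0.5311, -0.1752, 0.0986]
orientation: [-0.582, -0.403, 0.582, -0.401]
ft_force: [0.2, -1.3, -1.5]
opening: 0.0328
time: 9.07
tcp_pos: [0.529, -0.1742, 0.2055]
orientation: [0.582, 0.403, -0.582, 0.401]
ft_force: [0.5, 0.1, -2.2]
opening: 0.033
t 9.07 P [ 0.529  -0.1742  0.2055] total dist mm 399 rot [-0.444 -0.002  0.002] F [ 0.5  0.1 -2.2] open 0.033
[[0.6, -15.1, -33.0, -0.04, -0.0, 0.0], [0.6, -13.7, -33.6, -0.04, -0.0, 0.0], [0.6, -12.4, -34.1, -0.04, -0.0, 0.0], [0.6, -11.0, -34.6, -0.04, -0.0, 0.0], [0.6, -9.6, -35.0, -0.04, -0.0, 0.0], [0.5, -8.2, -35.3, -0.04, -0.0, 0.0], [0.5, -6.7, -35.7, -0.04, -0.0, 0.0], [0.5, -5.3, -35.9, -0.04, -0.0, 0.0], [0.5, -3.8, -36.1, -0.04, -0.0, 0.0], [0.5, -2.4, -36.2, -0.04, -0.0, 0.0], [0.5, -0.9, -36.3, -0.04, -0.0, 0.0]]
scene charger_bay [([0.5018, 0.2195, 0.0519], 0.94), ([0.7071, -0.127, -0.0006], 0.54)]
scene charger [([0.5057, 0.2233, 0.0023], 0.79)]
scene grip_mid [([0.5319, -0.1745, 0.2266], 0.92), ([0.4705, -0.3312, 0.0637], 0.67), ([0.6853, -0.2186, 0.0609], 0.63), ([0.5722, -0.3047, 0.0662], 0.57), ([0.3008, -0.24, 0.0604], 0.43)]
top charger_bay [([0.5034, 0.2237, 0.0541], 0.75), ([0.7093, -0.1236, -0.0008], 0.54)]
top charger [([0.5042, 0.2246, -0.0006], 0.9)]
top grip_mid [([0.686, -0.2162, 0.0591], 0.72), ([0.5295, -0.171, 0.2208], 0.54), ([0.3027, -0.2396, 0.0571], 0.43)]
```

```bash
python3 -m creep '[[1,-15,-33,-0.04,0,0],[1,-14,-34,-0.04,0,0],[1,-12,-34,-0.04,0,0],[1,-11,-35,-0.04,0,0],[1,-10,-35,-0.04,0,0],[1,-8,-35,-0.04,0,0],[1,-7,-36,-0.04,0,0],[1,-5,-36,-0.04,0,0]]'
python3 -c "
from plan import *
rows([.502,.224,.20],np.deg2rad(90+4.75-180),4)"
```

```text
time: 10.48
tcp_pos: [0.5112, 0.1195, 0.1963]
orientation: [-0.51, -0.49, 0.51, -0.49]
ft_force: [0.5, -0.4, -1.0]
opening: 0.0331
t 10.47 P [0.5112 0.1195 0.1963] total dist mm 105 rot [-0.123  0.001  0.   ] F [ 0.5 -0.4 -1. ] open 0.0331
[[-0.9, -3.3, -26.0, -0.031, 0.0, 0.0], [-0.9, -2.5, -26.1, -0.031, 0.0, 0.0], [-0.9, -1.7, -26.2, -0.031, 0.0, 0.0], [-0.9, -0.9, -26.2, -0.031, 0.0, 0.0]]
```

```bash
python3 -m creep '[[-1,-3,-28,-0.035,0,0],[-1,-2,-26,-0.035,0,0],[-1,-2,-22,-0.03,0,0],[-1,-1,-12,-0.02,0,0],[0,0,-4,0,0,0],[0,0,0,0,0,0],[0,0,0,0,0,0]]'
python3 - <<'E'
from plan import *
rows([.502,.224,.20],np.deg2rad(90+4.75-180),2)
c=capture("wrist"); cv2.imwrite("pics/w4.png",cv2.resize(cv2.convertScaleAbs(c["img"][100:400,170:470],alpha=2),None,fx=2,fy=2,interpolation=cv2.INTER_CUBIC))
np.savez("w4.npz",img=c["img"],T=c["world_to_cam"],f=c["fx"],cx=c["cx"],cy=c["cy"])
print(get_obs()["tcp_pos"],[(d["at"],d["confidence"]) for d in spot_point(c,"charger_bay")])
E
```

```text
time: 11.35
tcp_pos: [0.5018, 0.2158, 0.1995]
orientation: [0.477, 0.521, -0.479, 0.521]
ft_force: [0.4, 0.2, -1.5]
opening: 0.0329
t 11.35 P [0.5018 0.2158 0.1995] total dist mm 8 rot [0.003 0.002 0.002] F [ 0.4  0.2 -1.5] open 0.0329
[[-0.3, 0.5, -4.1, 0.002, 0.001, 0.001], [-0.3, 0.5, -4.1, 0.002, 0.001, 0.001]]
[0.50181345 0.21563282 0.19950156] [([0.5024, 0.2178, 0.0484], 0.83)]
```

View pics/w4.png

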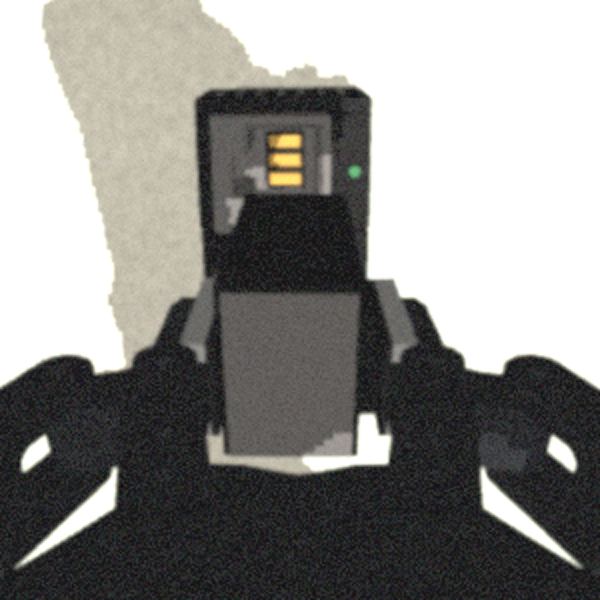

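```bash
python3 - <<'E'
import cv2,numpy as np
a=np.load("w4.npz")["img"][135:205,255:370]
a=(255*(np.clip(a/90.,0,1))**.6).astype(np.uint8)
cv2.imwrite("pics/w4c.png",cv2.resize(a,None,fx=6.5,fy=6.5,interpolation=cv2.INTER_CUBIC))
E
```

```text
(no output)
```

View pics/w4c.png

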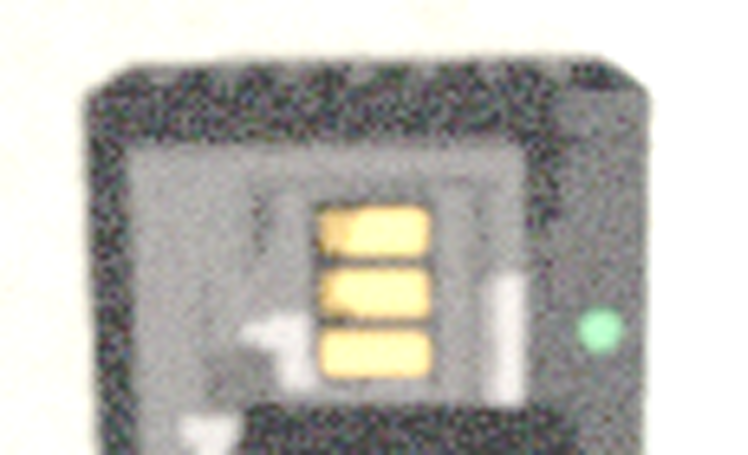

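```bash
python3 - <<'E'
from h import *
f=np.load("w4.npz"); c={"fx":float(f["f"]),"cx":float(f["cx"]),"cy":float(f["cy"]),"world_to_cam":f["T"]}
q=lambda x,y,z: fatz(c,255+(x+.5)/6.5-.5,135+(y+.5)/6.5-.5,z)
a,b=q(90,97,.052),q(646,97,.052); d=a-b; L=np.hypot(*d[:2]); yaw=np.arctan2(-d[0],d[1]); print("L",L,"yaw",yaw,"c",(a+b)/2-.036*np.array([np.cos(yaw),np.sin(yaw),0]))
a,b=q(92,97,.052),q(105,450,.052); print("left side yaw",np.arctan2(*(a-b)[[1,0]]))
a,b=q(647,97,.052),q(640,450,.052); print("right side yaw",np.arctan2(*(a-b)[[1,0]]))
yaw=.083; Rz=np.array([[np.cos(yaw),np.sin(yaw)],[-np.sin(yaw),np.cos(yaw)]])
for h in(0,.005,.01):
    for nm,x,y,z in(("gold mid",375,292,.015),("bay R",488,230,.052),("bay L",260,230,.052),("bay front",370,183,.052),("rimL",132,230,.052),("rimR",525,230,.052),("rimF",330,145,.052)):
        p=q(x,y,z+h); print(h,nm,p.round(4),"in charger frame(.502,.224)",(1000*Rz@(p[:2]-[.502,.224])).round(1))
E
```

```text
L 0.08099174905302456 yaw 0.08247094251554044 c [0.50285233 0.22296003 0.052     ]
left side yaw 0.08681345201352146
right side yaw 0.09060773089425196
0 gold mid [0.502  0.2225 0.015 ] in charger frame(.502,.224) [-0.1 -1.5]
0 bay R [0.5204 0.2067 0.052 ] in charger frame(.502,.224) [ 16.9 -18.8]
0 bay L [0.5176 0.24   0.052 ] in charger frame(.502,.224) [16.9 14.7]
0 bay front [0.5259 0.2245 0.052 ] in charger frame(.502,.224) [23.8 -1.5]
0 rimL [0.5161 0.2589 0.052 ] in charger frame(.502,.224) [17.  33.6]
0 rimR [0.5209 0.2013 0.052 ] in charger frame(.502,.224) [ 16.9 -24.2]
0 rimF [0.531  0.2307 0.052 ] in charger frame(.502,.224) [29.4  4.3]
0.005 gold mid [0.503  0.2225 0.02  ] in charger frame(.502,.224) [ 0.9 -1.6]
0.005 bay R [0.5212 0.2069 0.057 ] in charger frame(.502,.224) [ 17.8 -18.6]
0.005 bay L [0.5185 0.2397 0.057 ] in charger frame(.502,.224) [17.7 14.3]
0.005 bay front [0.5266 0.2244 0.057 ] in charger frame(.502,.224) [24.6 -1.6]
0.005 rimL [0.517  0.2583 0.057 ] in charger frame(.502,.224) [17.8 32.9]
0.005 rimR [0.5217 0.2016 0.057 ] in charger frame(.502,.224) [ 17.8 -24. ]
0.005 rimF [0.5316 0.2306 0.057 ] in charger frame(.502,.224) [30.1  4.1]
0.01 gold mid [0.5041 0.2225 0.025 ] in charger frame(.502,.224) [ 1.9 -1.7]
0.01 bay R [0.5221 0.2072 0.062 ] in charger frame(.502,.224) [ 18.6 -18.4]
0.01 bay L [0.5194 0.2394 0.062 ] in charger frame(.502,.224) [18.6 13.9]
0.01 bay front [0.5274 0.2244 0.062 ] in charger frame(.502,.224) [25.3 -1.7]
0.01 rimL [0.518  0.2576 0.062 ] in charger frame(.502,.224) [18.7 32.2]
0.01 rimR [0.5226 0.202  0.062 ] in charger frame(.502,.224) [ 18.7 -23.7]
0.01 rimF [0.5323 0.2304 0.062 ] in charger frame(.502,.224) [30.7  3.9]
```

```bash
python3 - <<'E'
from h import *
import cv2
f=np.load("w4.npz"); c={"fx":float(f["f"]),"cx":float(f["cx"]),"cy":float(f["cy"]),"world_to_cam":f["T"]}
P=get_obs()["tcp_pos"]
for z in (.029,.033,.037):
    q=lambda x,y: fatz(c,170+x/2,100+y/2,.1995+z)
    a,b,e,g=q(220,293),q(361,293),q(228,455),q(357,455)
    d=a-b; yaw=np.arctan2(-d[0],d[1]); x=np.array([np.cos(.085),np.sin(.085),0])
    print(z,np.hypot(*d[:2]),yaw,"front-mid",(a+b)[:2]/2,"centre from front",((a+b)/2-.021*x)[:2],"4c",((a+b+e+g)/4)[:2],"depth",np.linalg.norm((a+b-e-g)/2))
print(P)
a=f["img"][215:345,260:375]; a=(255*(np.clip(a/90.,0,1))**.6).astype(np.uint8)
cv2.imwrite("pics/w4d.png",cv2.resize(a,None,fx=4.5,fy=4.5,interpolation=cv2.INTER_CUBIC))
E
```

```text
0.029 0.02857594612366355 0.08614178048294804 front-mid [0.51912353 0.21854165] centre from front [0.49819935 0.2167588 ] 4c [0.49822583 0.2166279 ] depth 0.04197028555995107
0.033 0.027577146248913356 0.08614178048295291 front-mid [0.52091532 0.21864738] centre from front [0.49999114 0.21686453] 4c [0.50074805 0.21680052] depth 0.04050332044953618
0.037 0.026578346374163144 0.08614178048294982 front-mid [0.52270711 0.21875312] centre from front [0.50178293 0.21697027] 4c [0.50327026 0.21697315] depth 0.03903635533912132
[0.5018226  0.21581082 0.19951119]
```

View pics/w4d.png

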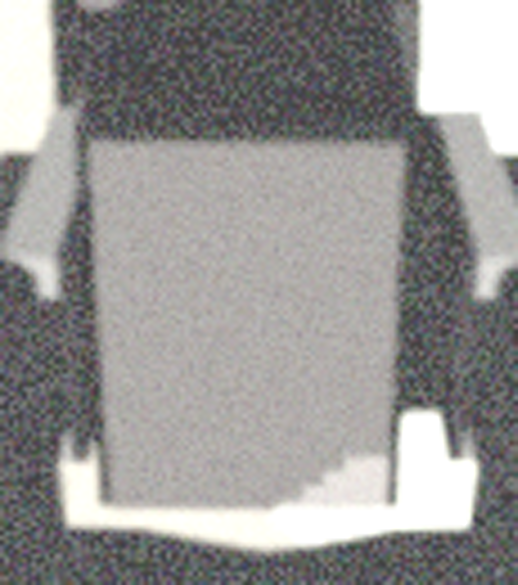

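```bash
python3 -m creep '[[12,0,-3,0,0,0],[20,-1,-2,0,0,0],[22,-1,-1,0,0,0],[18,0,0,0,0,0],[6,0,0,0,0,0],[0,0,0,0,0,0],[0,0,0,0,0,0]]'
python3 - <<'E'
from plan import *
rows([.505,.2215,.115],np.deg2rad(90-180)+.085,2)
c=capture("wrist"); cv2.imwrite("pics/w5.png",cv2.resize((255*np.clip(c["img"][120:400,170:470]/110.,0,1)**.6).astype(np.uint8),None,fx=2.1,fy=2.1,interpolation=cv2.INTER_CUBIC))
np.savez("w5.npz",img=c["img"],T=c["world_to_cam"],f=c["fx"],cx=c["cx"],cy=c["cy"],P=get_obs()["tcp_pos"])
c=capture("scene"); cv2.imwrite("pics/s5.png",cv2.resize((255*np.clip(c["img"][120:240,330:450]/130.,0,1)**.7).astype(np.uint8),None,fx=5,fy=5,interpolation=cv2.INTER_CUBIC))
E
```

```text
time: 12.32
tcp_pos: [0.4996, 0.2207, 0.1171]
orientation: [0.478, 0.52, -0.48, 0.521]
ft_force: [0.9, -0.0, -1.1]
opening: 0.0331
t 12.32 P [0.4996 0.2207 0.1171] total dist mm 6 rot [-0.001  0.002  0.002] F [ 0.9 -0.  -1.1] open 0.0331
[[1.0, 2.7, -0.2, -0.001, 0.001, 0.001], [1.0, 2.7, -0.2, -0.001, 0.001, 0.001]]
```

View pics/w5.png

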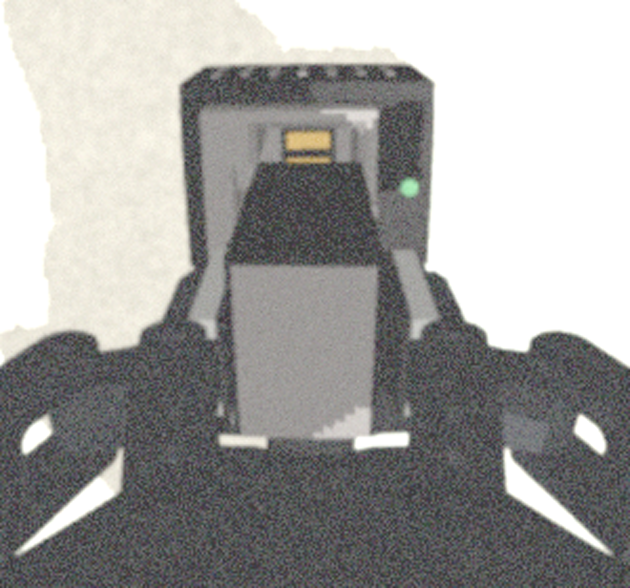

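View pics/s5.png

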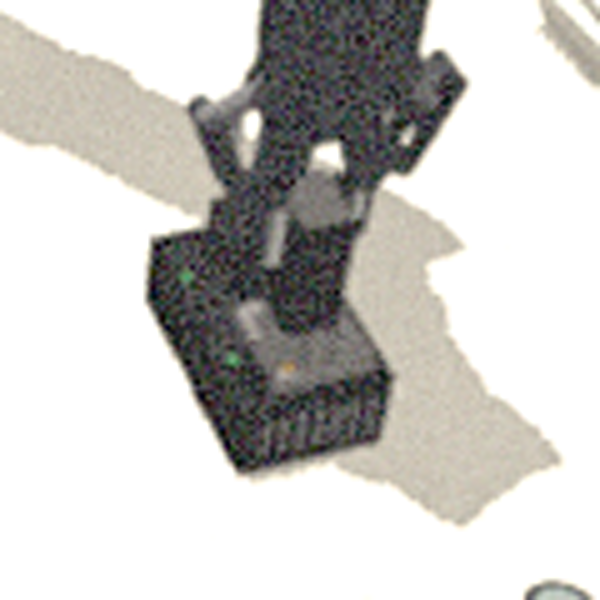

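```bash
python3 - <<'E'
from h import *
f=np.load("w5.npz"); c={"fx":float(f["f"]),"cx":float(f["cx"]),"cy":float(f["cy"]),"world_to_cam":f["T"]}; P=f["P"]; print(P)
yaw=.085; Rz=np.array([[np.cos(yaw),np.sin(yaw)],[-np.sin(yaw),np.cos(yaw)]])
q=lambda x,y,z: (1000*Rz@(fatz(c,170+(x+.5)/2.1-.5,120+(y+.5)/2.1-.5,z)[:2]-P[:2])).round(1)
for nm,x,y,z in(("packbotL",258,163,P[2]-.043),("packbotR",362,163,P[2]-.043),("packtopL",231,264,P[2]+.033),("packtopR",379,264,P[2]+.033),("caseL",182,84,.052),("caseR",433,84,.052),("gold",308,140,.02),("goldL",286,140,.02),("goldR",331,140,.02),("rimF",300,107,.057),("rimL",200,110,.057),("rimR",380,110,.057),("rimL0",200,110,.052),("rimR0",380,110,.052),("rimL10",200,110,.062),("rimR10",380,110,.062)): print(nm,q(x,y,z))
a=f["img"][150:215,245:385]; a=(255*(np.clip(a/100.,0,1))**.6).astype(np.uint8)
cv2.imwrite("pics/w5c.png",cv2.resize(a,None,fx=5.5,fy=5.5,interpolation=cv2.INTER_CUBIC))
E
```

```text
[0.49966514 0.22079749 0.11723552]
packbotL [18.8 16.1]
packbotR [ 18.7 -14.9]
packtopL [19.8 15. ]
packtopR [ 19.7 -12.5]
caseL [39.7 42.5]
caseR [ 39.5 -39.6]
gold [13.3  1.6]
goldL [13.3  9.9]
goldR [13.2 -7.2]
rimF [32.6  3.8]
rimL [31.9 35.9]
rimR [ 31.6 -21.7]
rimL0 [31.  36.8]
rimR0 [ 30.7 -22.2]
rimL10 [32.8 35. ]
rimR10 [ 32.5 -21.2]
```

View pics/w5c.png

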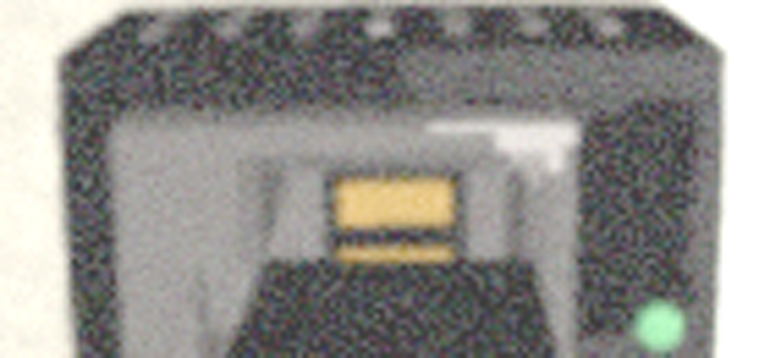

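```bash
python3 -m creep '[[2,4,-0.5,0,0,0],[3,1,0,0,0,0],[0,0,0,0,0,0],[0,0,0,0,0,0]]'
python3 - <<'E'
from plan import *
rows([.505,.2215,.105],np.deg2rad(90-180)+.085,2)
c=capture("wrist");f=c
a=f["img"][130:215,245:385]; a=(255*(np.clip(a/100.,0,1))**.6).astype(np.uint8)
cv2.imwrite("pics/w6c.png",cv2.resize(a,None,fx=5.5,fy=5.5,interpolation=cv2.INTER_CUBIC))
P=get_obs()["tcp_pos"]; print(P)
np.savez("w6.npz",img=c["img"],T=c["world_to_cam"],f=c["fx"],cx=c["cx"],cy=c["cy"],P=P)
E
```

```text
time: 12.92
tcp_pos: [0.5059, 0.2222, 0.1131]
orientation: [0.479, 0.52, -0.479, 0.521]
ft_force: [-0.4, -0.6, -1.9]
opening: 0.033
t 12.93 P [0.5059 0.2222 0.1131] total dist mm 8 rot [-0.001  0.001 -0.001] F [-0.4 -0.6 -1.9] open 0.033
[[4.0, -0.5, 0.3, -0.001, 0.0, -0.001], [4.0, -0.5, 0.3, -0.001, 0.0, -0.001]]
[0.50588255 0.22215699 0.11307688]
```

View pics/w6c.png

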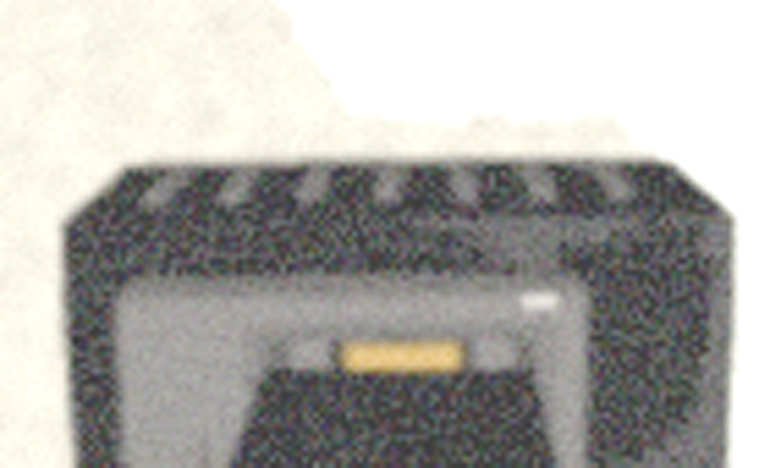

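```bash
python3 - <<'E'
from h import *
f=np.load("w6.npz"); c={"fx":float(f["f"]),"cx":float(f["cx"]),"cy":float(f["cy"]),"world_to_cam":f["T"]}; P=f["P"]
yaw=.085; Rz=np.array([[np.cos(yaw),np.sin(yaw)],[-np.sin(yaw),np.cos(yaw)]])
q=lambda x,y,z: (1000*Rz@(fatz(c,245+(x+.5)/5.5-.5,130+(y+.5)/5.5-.5,z)[:2]-P[:2])).round(1)
for nm,x,y,z in(("packbotL",268,370,P[2]-.043),("packbotR",530,370,P[2]-.043),("caseL",68,220,.052),("caseR",732,220,.052),("goldL",342,355,.02),("goldR",465,355,.02),("bayF0",400,332,.052),("bayF5",400,332,.057),("bayF10",400,332,.062),("bayL5",280,345,.057),("bayR5",520,345,.057)): print(nm,q(x,y,z))
E
```

```text
packbotL [19.3 15.7]
packbotR [ 19.2 -14. ]
caseL [33.8 41.7]
caseR [ 33.5 -40.1]
goldL [8.3 9.3]
goldR [ 8.2 -8.3]
bayF0 [19.3  0.8]
bayF5 [20.5  0.8]
bayF10 [21.7  0.8]
bayL5 [19.  15.3]
bayR5 [ 18.9 -13.7]
```

```bash
python3 -m creep '[[3,0,0,0,0,0],[3,0,0,0,0,0]]'
python3 -m creep '[[2.5,0,0,0,0,0],[2.5,0,0,0,0,0]]'
```

```text
time: 13.22
tcp_pos: [0.5059, 0.2222, 0.1069]
orientation: [0.479, 0.52, -0.478, 0.521]
ft_force: [-0.4, -0.2, -2.7]
opening: 0.0332
time: 13.48
tcp_pos: [0.5057, 0.2221, 0.1014]
orientation: [0.479, 0.52, -0.479, 0.521]
ft_force: [0.2, 0.3, -2.4]
opening: 0.0328
```

```bash
python3 -m creep '[[2,0,0,0,0,0],[2,0,0,0,0,0]]'
python3 -m creep '[[2,0,0,0,0,0],[2,0,0,0,0,0]]'
```

```text
time: 13.72
tcp_pos: [0.5054, 0.2221, 0.0969]
orientation: [0.478, 0.52, -0.479, 0.521]
ft_force: [-0.6, -0.2, -1.9]
opening: 0.0331
time: 13.98
tcp_pos: [0.5053, 0.222, 0.0926]
orientation: [0.478, 0.52, -0.479, 0.521]
ft_force: [-0.0, 0.5, -1.6]
opening: 0.0332
```

```bash
python3 -m creep '[[2,0.2,0,0,0,0],[2,0,0,0,0,0]]'
python3 -m creep '[[2.5,0,0,0,0,0],[2.5,0,0,0,0,0]]'
python3 -m creep '[[2.5,0,0,0,0,0],[2.5,0,0,0,0,0]]'
```

```text
time: 14.22
tcp_pos: [0.5053, 0.222, 0.0883]
orientation: [0.478, 0.52, -0.479, 0.521]
ft_force: [-0.5, -0.6, -1.7]
opening: 0.0329
time: 14.48
tcp_pos: [0.5053, 0.2221, 0.083]
orientation: [0.478, 0.52, -0.479, 0.521]
ft_force: [-0.7, -0.4, -2.3]
opening: 0.0328
time: 14.72
tcp_pos: [0.5053, 0.222, 0.0777]
orientation: [0.478, 0.52, -0.479, 0.521]
ft_force: [-1.1, 0.7, -1.7]
opening: 0.0334
```

The pack is well inside the bay with no contact force. I go slower now, feeling for the contacts.

```bash
python3 -m creep '[[1.5,0,0,0,0,0],[1.5,0,0,0,0,0]]'
python3 -m creep '[[1.5,0,0,0,0,0],[1.5,0,0,0,0,0]]'
python3 -m creep '[[1,0,0,0,0,0],[1,0,0,0,0,0]]'
```

```text
time: 14.98
tcp_pos: [0.5053, 0.222, 0.0743]
orientation: [0.478, 0.52, -0.479, 0.521]
ft_force: [-0.7, 0.6, -1.6]
opening: 0.0328
time: 15.22
tcp_pos: [0.5053, 0.222, 0.0712]
orientation: [0.478, 0.52, -0.479, 0.521]
ft_force: [-1.3, -0.2, -2.2]
opening: 0.033
time: 15.48
tcp_pos: [0.5053, 0.222, 0.069]
orientation: [0.478, 0.52, -0.479, 0.521]
ft_force: [-0.9, 0.7, -1.5]
opening: 0.0328
```

```bash
python3 -m creep '[[1,0,0,0,0,0],[1,0,0,0,0,0]]'
```

```text
time: 15.72
tcp_pos: [0.5053, 0.2221, 0.0671]
orientation: [0.478, 0.52, -0.479, 0.521]
ft_force: [-2.4, -0.7, 2.4]
opening: 0.0329
```

```bash
python3 -m creep '[[0.8,0,0,0,0,0]]'
python3 -m creep '[[0.8,0,0,0,0,0]]'
```

```text
time: 15.85
tcp_pos: [0.5053, 0.222, 0.0665]
orientation: [0.478, 0.52, -0.479, 0.521]
ft_force: [-1.6, -1.1, 2.6]
opening: 0.0333
time: 15.98
tcp_pos: [0.5053, 0.222, 0.0659]
orientation: [0.478, 0.52, -0.479, 0.521]
ft_force: [-2.1, -0.3, 2.7]
opening: 0.0332
```

```bash
python3 -m creep '[[1,0,0,0,0,0]]'
python3 -m creep '[[1,0,0,0,0,0]]'
python3 -m creep '[[1,0,0,0,0,0]]'
```

```text
time: 16.1
tcp_pos: [0.5053, 0.222, 0.0651]
orientation: [0.478, 0.52, -0.479, 0.521]
ft_force: [-2.7, -0.9, 3.0]
opening: 0.0331
time: 16.23
tcp_pos: [0.5053, 0.222, 0.0643]
orientation: [0.478, 0.52, -0.479, 0.521]
ft_force: [-2.8, 0.0, 4.7]
opening: 0.0329
time: 16.35
tcp_pos: [0.5053, 0.222, 0.0634]
orientation: [0.478, 0.52, -0.479, 0.521]
ft_force: [-1.8, -1.2, 4.5]
opening: 0.033
```

```bash
python3 -m creep '[[0.8,0,0,0,0,0]]'
```

```text
time: 16.48
tcp_pos: [0.5053, 0.222, 0.0626]
orientation: [0.478, 0.52, -0.479, 0.521]
ft_force: [-1.3, -0.6, 5.2]
opening: 0.033
```

```bash
python3 -m creep '[[0.8,0,0,0,0,0]]'
```

```text
time: 16.6
tcp_pos: [0.5054, 0.222, 0.0621]
orientation: [0.478, 0.52, -0.479, 0.521]
ft_force: [-2.7, -0.4, 12.6]
opening: 0.0331
```

The rigid stop is felt at about 14 N. I open gradually while holding height, so the tab springs out under the lip.

```bash
python3 -m creep '[[0.2,0,0,0,0,0],[0.2,0,0,0,0,0]]' 0.44
python3 -m creep '[[0,0,0,0,0,0],[0,0,0,0,0,0]]' 0.49
python3 -m creep '[[0,0,0,0,0,0],[0,0,0,0,0,0]]' 0.56
python3 -m creep '[[0,0,0,0,0,0],[0,0,0,0,0,0]]' 0.75
```

```text
time: 16.85
tcp_pos: [0.5059, 0.2227, 0.0617]
orientation: [0.479, 0.52, -0.478, 0.521]
ft_force: [-1.7, 0.5, 4.1]
opening: 0.0377
time: 17.1
tcp_pos: [0.5067, 0.2237, 0.0614]
orientation: [0.479, 0.52, -0.477, 0.521]
ft_force: [0.1, 1.0, 0.7]
opening: 0.0416
time: 17.35
tcp_pos: [0.5069, 0.223, 0.061]
orientation: [0.479, 0.52, -0.478, 0.521]
ft_force: [0.6, -0.2, 0.9]
opening: 0.048
time: 17.6
tcp_pos: [0.507, 0.2225, 0.0609]
orientation: [0.479, 0.52, -0.478, 0.521]
ft_force: [0.6, -0.3, 0.3]
opening: 0.064
```

```bash
python3 -m creep '[[-5,0,0,0,0,0],[-12,0,0,0,0,0],[-20,0,0,0,0,0],[-25,0,0,0,0,0],[-25,0,0,0,0,0],[-10,0,0,0,0,0],[0,0,0,0,0,0],[0,0,0,0,0,0]]'
python3 - <<'E'
from plan import *
print(get_obs()["tcp_pos"])
c=capture("wrist"); P=get_obs()["tcp_pos"]
np.savez("w7.npz",img=c["img"],T=c["world_to_cam"],f=c["fx"],cx=c["cx"],cy=c["cy"],P=P)
cv2.imwrite("pics/w7.png",cv2.resize((255*np.clip(c["img"][120:360,200:440]/110.,0,1)**.6).astype(np.uint8),None,fx=2.5,fy=2.5,interpolation=cv2.INTER_CUBIC))
c=capture("scene"); cv2.imwrite("pics/s7.png",cv2.resize((255*np.clip(c["img"][120:240,330:450]/130.,0,1)**.7).astype(np.uint8),None,fx=5,fy=5,interpolation=cv2.INTER_CUBIC))
E
```

```text
time: 18.6
tcp_pos: [0.5065, 0.2223, 0.164]
orientation: [0.48, 0.52, -0.478, 0.521]
ft_force: [-0.0, -1.0, -0.0]
opening: 0.0642
[0.50648947 0.2223164  0.16398271]
```

View pics/w7.png

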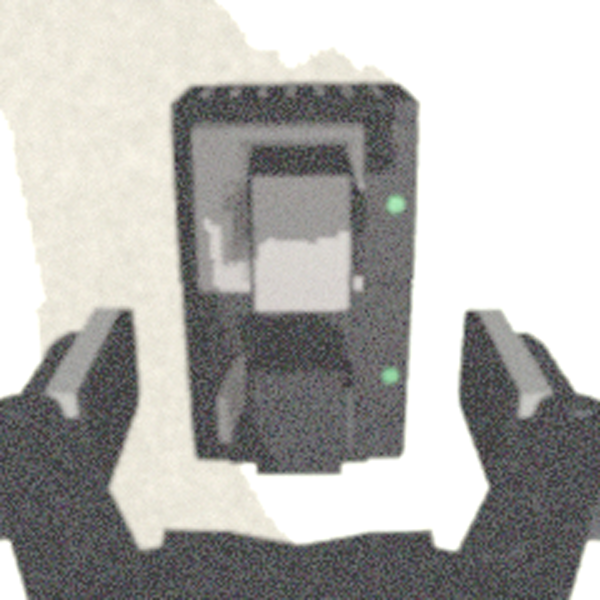

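View pics/s7.png

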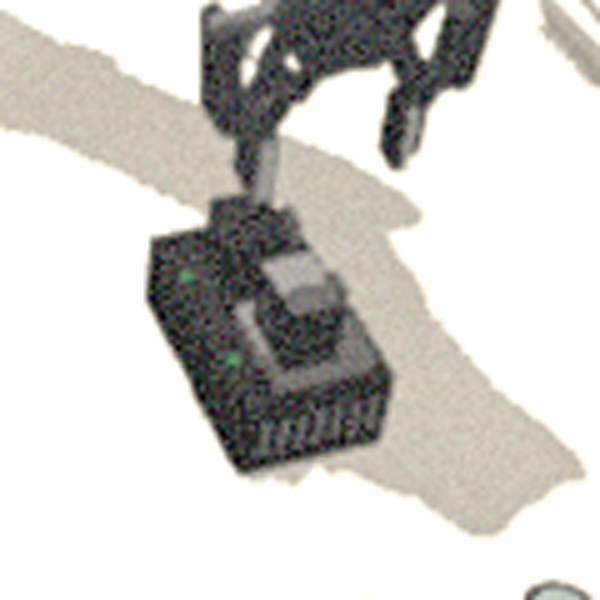

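The pack stands upright in the bay, parallel to its neighbour, with the tab on the left like the neighbour's. The wrist crop shows tab marks at (235,215) against (230,400). I now verify the latch by feel with shut fingers from above.

```bash
python3 -m creep '[[5,-3,0,0,0,0],[15,0,0,0,0,0],[15,0,0,0,0,0],[10,0,0,0,0,0],[0,0,0,0,0,0],[0,0,0,0,0,0],[0,0,0,0,0,0]]' 0
python3 -c "
from plan import *
rows([.503,.2225,.105],np.deg2rad(90-180)+.085,2)"
```

```text
time: 19.58
tcp_pos: [0.5019, 0.2213, 0.1128]
orientation: [0.478, 0.52, -0.48, 0.521]
ft_force: [0.4, 0.5, 0.2]
opening: -0.0
t 19.57 P [0.5019 0.2213 0.1128] total dist mm 8 rot [-0.001  0.002  0.001] F [0.4 0.5 0.2] open -0.0
[[3.9, 0.6, -0.6, -0.001, 0.001, 0.001], [3.9, 0.6, -0.6, -0.001, 0.001, 0.001]]
```

```bash
python3 -m creep '[[4,1,-1,0,0,0],[3,0,0,0,0,0]]'
python3 -m creep '[[1.5,0,0,0,0,0],[1,0,0,0,0,0]]'
python3 -m creep '[[1,0,0,0,0,0],[1,0,0,0,0,0]]'
```

```text
time: 19.82
tcp_pos: [0.5036, 0.2228, 0.1063]
orientation: [0.479, 0.52, -0.479, 0.521]
ft_force: [-0.1, -0.1, -0.2]
opening: -0.0
time: 20.08
tcp_pos: [0.5036, 0.2228, 0.1036]
orientation: [0.479, 0.52, -0.479, 0.521]
ft_force: [-0.0, -0.1, 0.5]
opening: 0.0002
time: 20.32
tcp_pos: [0.5036, 0.2228, 0.1015]
orientation: [0.479, 0.52, -0.479, 0.521]
ft_force: [-0.0, -0.9, 0.2]
opening: 0.0001
```

```bash
for i in 1 2 3 4; do :; done; python3 -m creep '[[1,0,0,0,0,0]]'
python3 -m creep '[[1,0,0,0,0,0]]'
python3 -m creep '[[1,0,0,0,0,0]]'
```

```text
time: 20.45
tcp_pos: [0.5036, 0.2228, 0.1004]
orientation: [0.479, 0.52, -0.479, 0.521]
ft_force: [0.3, 0.3, -0.0]
opening: -0.0001
time: 20.58
tcp_pos: [0.5036, 0.2228, 0.0994]
orientation: [0.479, 0.52, -0.479, 0.521]
ft_force: [-0.5, -0.1, 1.2]
opening: -0.0004
time: 20.7
tcp_pos: [0.5037, 0.2229, 0.0985]
orientation: [0.479, 0.52, -0.479, 0.521]
ft_force: [-0.9, -0.5, 4.8]
opening: -0.0006
```

```bash
python3 -m creep '[[1,0,0,0,0,0]]'
python3 -m creep '[[1,0,0,0,0,0]]'
```

```text
time: 20.82
tcp_pos: [0.5038, 0.2229, 0.0979]
orientation: [0.479, 0.52, -0.479, 0.521]
ft_force: [-0.6, 0.6, 4.6]
opening: 0.0002
time: 20.95
tcp_pos: [0.5039, 0.2229, 0.0972]
orientation: [0.479, 0.52, -0.479, 0.521]
ft_force: [-1.0, -0.0, 5.3]
opening: -0.0002
```

```bash
python3 -m creep '[[1,0,0,0,0,0]]'
python3 -m creep '[[0.8,0,0,0,0,0]]'
```

```text
time: 21.08
tcp_pos: [0.5038, 0.2233, 0.0965]
orientation: [0.479, 0.52, -0.478, 0.521]
ft_force: [-1.4, 0.8, 3.2]
opening: -0.0001
time: 21.2
tcp_pos: [0.5037, 0.2237, 0.0958]
orientation: [0.479, 0.52, -0.478, 0.521]
ft_force: [-0.6, 1.0, 4.1]
opening: 0.0002
```

```bash
python3 -m creep '[[0.8,0,0,0,0,0]]'
python3 -m creep '[[0.8,0,0,0,0,0]]'
```

```text
time: 21.32
tcp_pos: [0.5038, 0.2239, 0.0953]
orientation: [0.479, 0.52, -0.478, 0.521]
ft_force: [-2.6, 0.5, 11.1]
opening: 0.0002
time: 21.45
tcp_pos: [0.5038, 0.224, 0.0952]
orientation: [0.479, 0.52, -0.478, 0.521]
ft_force: [-3.0, -0.9, 14.2]
opening: -0.0005
```

The travel was about 4 mm before the stop, with an easing midway. That suggests it was not latched before and snapped just now. I back off and feel again: if latched, the top should sit about 2 mm above the stop, near 0.097.

```bash
python3 -m creep '[[-1,0,0,0,0,0],[-2,0,0,0,0,0],[-3,0,0,0,0,0],[-2,0,0,0,0,0],[0,0,0,0,0,0],[0,0,0,0,0,0]]'
python3 -m creep '[[2,0,1,0,0,0],[1,0,0,0,0,0]]'
python3 -c "from plan import *; print(get_obs()['tcp_pos'],get_obs()['ft_force'])"
```

```text
time: 22.2
tcp_pos: [0.5038, 0.2232, 0.1026]
orientation: [0.479, 0.52, -0.479, 0.521]
ft_force: [0.6, 0.4, -0.2]
opening: -0.0001
time: 22.45
tcp_pos: [0.5038, 0.2221, 0.0994]
orientation: [0.479, 0.52, -0.479, 0.521]
ft_force: [0.3, 0.9, -0.7]
opening: 0.0002
[0.50384658 0.22205727 0.09936468] [ 0.25282643  0.92645183 -0.74521662]
```

```bash
python3 -m creep '[[0.8,0,0,0,0,0]]'
python3 -m creep '[[0.8,0,0,0,0,0]]'
python3 -m creep '[[0.7,0,0,0,0,0]]'
python3 -m creep '[[0.6,0,0,0,0,0]]'
```

```text
time: 22.58
tcp_pos: [0.5038, 0.222, 0.0984]
orientation: [0.479, 0.52, -0.479, 0.521]
ft_force: [-0.3, 0.6, -0.1]
opening: 0.0002
time: 22.7
tcp_pos: [0.5038, 0.222, 0.0975]
orientation: [0.479, 0.52, -0.479, 0.521]
ft_force: [-0.3, 1.0, 0.3]
opening: -0.0
time: 22.82
tcp_pos: [0.5039, 0.2219, 0.097]
orientation: [0.479, 0.52, -0.479, 0.521]
ft_force: [-1.1, -0.4, 4.0]
opening: -0.0003
time: 22.95
tcp_pos: [0.504, 0.2219, 0.0966]
orientation: [0.479, 0.52, -0.479, 0.521]
ft_force: [-0.5, -0.5, 3.8]
opening: 0.0002
```

Contact is now at 0.0973, 2 mm above the stop at 0.0953, which fits a latched pack. I retreat and look.

```bash
python3 -m creep '[[-3,0,0,0,0,0],[-10,0,0,0,0,0],[-25,0,0,0,0,0],[-35,0,0,0,0,0],[-35,0,0,0,0,0],[-15,0,0,0,0,0],[0,0,0,0,0,0],[0,0,0,0,0,0]]' 0.6
python3 - <<'E'
from plan import *
print(get_obs()["tcp_pos"],get_obs()["ft_force"])
c=capture("wrist")
a=cv2.resize((255*np.clip(c["img"][90:290,230:430]/110.,0,1)**.6).astype(np.uint8),(400,400),interpolation=cv2.INTER_CUBIC)
c=capture("scene"); b=cv2.resize((255*np.clip(c["img"][130:230,335:435]/130.,0,1)**.7).astype(np.uint8),(400,400),interpolation=cv2.INTER_CUBIC)
cv2.imwrite("pics/f8.png",np.hstack([a,b])); cv2.imwrite("pics/s8.png",c["img"])
E
```

```text
time: 23.95
tcp_pos: [0.5027, 0.2219, 0.2237]
orientation: [0.478, 0.52, -0.479, 0.521]
ft_force: [-0.4, -0.3, -0.4]
opening: 0.051
[0.50265619 0.2218858  0.22365493] [-0.40888915 -0.28759323 -0.38192013]
```

View pics/f8.png

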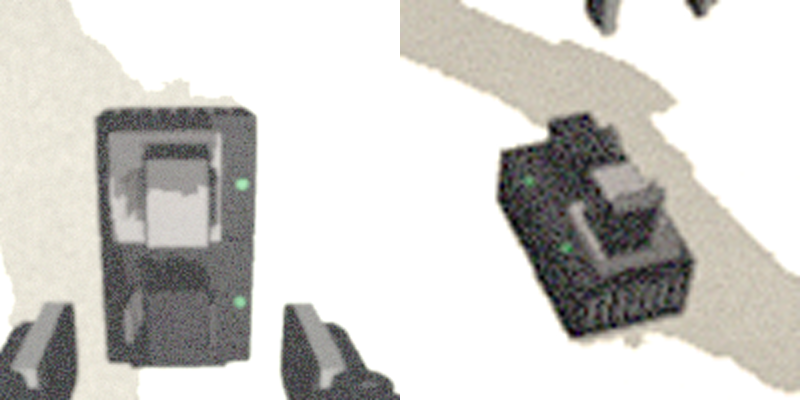

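View pics/s8.png

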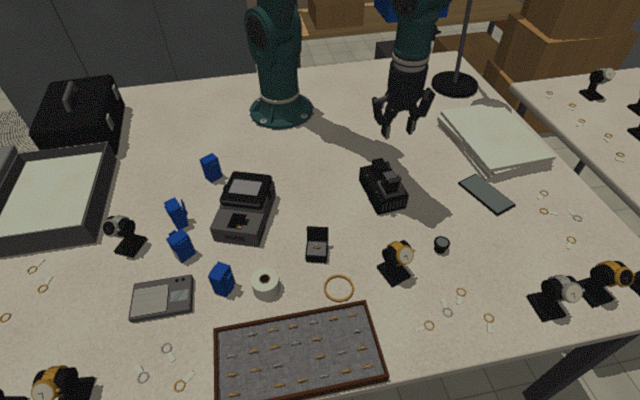

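The pack stands upright in the charger (scene 390,180). Its tab is out on the same side as its neighbour's, the gripper is clear, the printer bay is empty and nothing else has moved.

```bash
python3 -c "
from plant import *
print(finish_job(), get_obs()['time'])"
```

```text
the job is handed in; nothing more can be done
the job is handed in; nothing more can be done
```

The flat pack is now in the charger's empty bay, pressed home and latched by feel, with its tab on the same side as its neighbour's. I handed the job in at about 24 s; no verdict was reported.

- **Removal:** I pinched the pack's tab and grip and lifted it straight out of the printer. Once it was moving, the wrist felt only the pack's own weight, about 2 N, so it was not pulled against the catch.
- **Insertion:** It went into the bay with almost no side force (under about 3 N) and I pressed it down to the rigid stop, reading about 13 N at the wrist. I then let go.
- **A check that failed first:** Feeling the top with shut fingers found the pack about 4 mm above the stop, so it had not latched on release. I pressed it from above: the push eased at about 5 N, then it met the stop at about 14 N.
- **Last checks:** A second touch found the top about 2 mm above the stop, which is what a latched pack should show. The pictures show it upright with its tab out. The gripper is clear of everything, and nothing else on the table appears to have moved.

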